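# Lock the guide wheel on the sprung axle with its spring clip

### The arm

A 6-joint arm with a two-finger parallel gripper is mounted at the origin on the work surface. World frame = base frame: x ahead of the robot, y to its left, z up, the work surface at z = 0. Lengths are in m, angles in rad, forces in N, time in s.
With the tool pointing down it reaches from about 0.2 to 0.875 m from the base axis. Payload 3.4 kg.
Tool frame: the origin (TCP) lies between the finger pads; the fingertips stand 25 mm ahead of it and the grasp point (between the pads) lies 6 mm ahead of it (r.nose_length is the z of the fingertips in the tool frame, in m); z points along the fingers, y is the line along which they close (so a half turn about z gives the same grasp; the last joint's range is limited). The gripper opens to 94 mm and grips with 3 to 60 N. Pads are 16 mm wide; open, the fingers measure 119 mm over their backs; the gripper's body (75 mm by 177 mm) begins 78 mm behind the grasp point.
Start: joints at [1.226, 0.276, 1.505, -0, 1.361, -0.121], TCP at [0.128, 0.561, 0.23] pointing down, gripper open.
Joint ranges: [-2.89, 2.89], [-0.75, 2.08], [0.22, 2.7], [-1.18, 4.32], [0.11, 2.71], [-2.7, 2.7]. Speed limits (rad/s): [2.57, 2.57, 3.14, 3.14, 3.14, 3.14].

### API

Orientations are given as a unit quaternion [w, x, y, z].
In Python, from plant import r, gripper_to, inverse_kinematics, vision, models, telemetry gives the robot as it stands. Calls block until the motion is done:
- r.move_to(position, orientation): joint-space move of the TCP to a pose.
- r.move_l(position, rot=None, vel=0.15, guard=None): straight line of the TCP; rot=None keeps the orientation; vel is the mean speed in m/s. With guard (N) it stops when the force on the tool has changed by that much, and returns True; else False.
- r.movej(angles): joint-space move.
- gripper_to(opening, f_grip=None): finger opening in m; f_grip is the grip in N (None keeps the last); returns when the fingers have stopped.
- r.hold(seconds).
- inverse_kinematics(position, orientation): joint angles nearest the present ones, or None.
- vision.snapshot(name): name is "scene" or "top" or "wrist"; returns the picture (420x560x3 uint8, red, green, blue); there is no depth.
- vision.get_calibration(name): a dict with "fx", "fy", "cx", "cy" (pixels), "D" ([k1, k2, p1, p2, k3] as OpenCV has them; the pictures are not rectified), "position" and "orientation" of the camera in the world. Camera axes: x right, y down, z forward; pixel columns grow to the right and rows downward; lengths in m; the calibration is good to about 2 mm. A picture is of the moment at which its call begins: read the wrist's pose just before it. get_calibration takes no time and is no camera call; for the wrist camera it gives the pose at the moment of the call.
A pose or a line that the arm cannot do raises r.PlanningError and nothing moves.
- r.sign_off(): hands the job in; it is judged then, once.
Trained networks look in the newest picture that a camera, given by its name, has taken for a name from the list of things; names that differ only in an ending like _2 or _b are one class to them, and where a whole thing is asked for, a point or a joint stands for the part that bears it (a point fixed in the world has none). Each returns a list of dicts, best first, with "score" (0 to 1); they miss things now and then, are a little off and sometimes report something else, mostly with a low value. They report only what shows in the picture. A call takes as long as a camera call. They do not tell look-alikes from the thing itself.
- models.boxes_of(thing, camera): "at" ([x, y, z] in m, in world coordinates, good to about 4 mm: the middle of the surface that is visible of it).
- models.regions_of(thing, camera): "pixels" (420x560 bool, what is visible of it).
- models.mark_of(thing, camera): "at" ([x, y, z] in m, in world coordinates, good to about 4 mm: a listed point, or the origin of a listed thing).
Readings, each from a call of its own:
- telemetry.current_t(): time.
- telemetry.current_joints(): joint angles.
- telemetry.current_dq(): joint speeds.
- telemetry.current_joint_efforts(): joint torques, N m.
- telemetry.current_ee_pos(): TCP position.
- telemetry.current_tool_rot(): TCP orientation.
- telemetry.current_wrist_force(): force on the tool from outside, world axes, zero at the start.
- telemetry.current_torque(): the same for the moment, N m.
- telemetry.current_opening(): finger opening in m.
- telemetry.current_finger_force(): force on a finger pad.
Only numpy, scipy, OpenCV 4.12 (cv2) and the standard library are available. Lean on these libraries where they do the work, as an engineer would, in place of code of your own. Each camera call takes 0.05 s, during which the arm holds its last target. There are 200 camera calls.

### The job

Refit the conveyor's chain tensioner: lower the loose white guide wheel onto the upright axle until it sits on the axle's collar, and let go of it. Then pick up the large open spring clip by its upright tab and push it sideways into the axle's groove, just above the wheel, until it snaps fully home, and let go. Push with feeling: the axle is sprung and gives way, but never drive it close to its end stop or force the clip, and leave everything else on the bench where it is.

Things in the scene. Friction and masses are not known exactly. Their poses are not given: they have to be found in the camera images.
- stand: Chain tensioner fixed on the bench: grey housing 180 x 88 x 36 mm, on it a sprung aluminium carriage that carries the upright bright-steel axle. Origin on the bench, under the axle at rest; z up; x is the way the carriage gives (about away from the robot) and the way the clip is to be pushed in.
- axle_groove (a point): On the axle's axis at mid-height of its groove, 81 mm above the bench; axes as the stand, moves with the carriage. Axle 22 mm in diameter; groove 9 mm high, 16 mm in diameter at its bottom. With the wheel home, its hub's top is 3 mm below this point (1.5 mm above the groove's lower edge), so a clip slid along the hub enters the groove.
- axle_tip (a point): Tip of the axle, 20 mm above the groove point. Above the groove come a head 22 mm in diameter and 7 mm high and a cone 8.5 mm high.
- axle_collar (a point): Centre of the top of the axle's collar (34 mm in diameter), on which the wheel's underside sits; 31 mm below the groove point.
- carriage (a joint): How far the axle's carriage has been pushed back along +x, in m: 0 at rest, end stop at 0.060; it must stay below 0.052. Its spring pushes back with about 1.3 N at the start and 0.2 N more for each mm. The axle, groove point and wheel move with it. Pressing the clip hard down on the hub makes it stick: slide it lightly.
- wheel_centre (a point): Centre of the loose white plastic guide wheel (half-way up, 14 mm above its underside), bore upright, z up. Rim 60 mm in diameter and 24 mm high, on top of it a hub 40 mm in diameter and 4 mm high (28 mm in all); through-bore 26 mm in diameter. 0.11 kg. It lies flat on the bench, hub up, to the left or the right.
- clip_tab (a point): Centre of the upright tab of the loose large open dark-steel clip: tab 24 mm long (x), 10 mm thick (y), 22 mm high, its foot level with the clip's underside, 11 mm below this point. The clip lies flat on the bench. z is up; x points along the clip from the tab towards its open mouth; y across it (grip the tab across y). 59 g in all.
- clip_bore (a point): Centre of the same clip's opening, at mid-thickness: 31 mm ahead (+x) of the tab's centre, 8.75 mm below it. Clip 4.5 mm thick, 34 mm wide. Its sprung arms end in lobes 10 mm apart, 9 mm ahead of this point; they meet the groove's bottom when it is about 16 mm short of the axis. Pushing them past takes about 5 to 9 N, then the force drops. Seated, it is within 2 mm of the axis.
- small_clip: A smaller flat open clip without a tab, 21 x 22 x 4 mm, not needed. Leave it.
- bearing: Dark steel ring 40 mm in diameter, 12 mm high; leave it.
- wrench: Steel wrench 160 mm long; leave it.
- screwdriver: Screwdriver 180 mm long; leave it.
- grease_jar: White jar with a lid, 64 mm in diameter, 65 mm high; leave it.
- tub: Open white plastic tub, 90 mm in diameter at the rim, 60 mm high; leave it.
- bolt: Steel bolt standing on its head, 44 mm high; leave it.
There are look-alikes about, which are no part of the job. What is shaped like the part that bears clip_tab but purple is not meant.

How it is judged:
On the way, in this order (a step that is already met when the one before it is completed fails the run):
1. the wheel sits on the axle's collar and is let go (horizontal distance between wheel_centre and axle_groove below 0.004 m and z of wheel_centre in the frame of axle_groove below -0.015 m and angle between wheel_centre's own z axis and vertical below 0.06 rad and contact force between the fingers and wheel below 0.2 N), for 0.2 s.
2. the clip is seated in the groove (horizontal distance between clip_bore and axle_groove below 0.003 m and z of clip_bore in the frame of axle_groove between -0.003 and 0.003 m), for 0.2 s.
At the end, for the whole second after the job is handed in: Wheel on the collar (2 mm in height, 4 mm off the axis); clip in the groove above it, centre of its opening within 3 mm of the axle's axis and of the groove's mid-height, level within 0.15 rad; carriage back within 3 mm of rest; both parts still (all of step 2 and angle between clip_bore's own z axis and vertical below 0.15 rad and horizontal distance between wheel_centre and axle_groove below 0.004 m and z of wheel_centre in the frame of axle_groove below -0.015 m and value of joint carriage below 0.003 m and linear speed of each of clip, wheel below 0.02 m/s); the robot touches nothing.
It fails at once if the axle is driven back more than 52 mm, close to its end stop (value of joint carriage above 0.052 m).
It fails at once if the clip is forced or hammered against the axle with more than 45 N (contact force between clip and carriage above 45 N).
It fails at once if the clip is forced against the wheel with more than 25 N (contact force between clip and wheel above 25 N).
It fails at once if another thing on the bench is moved by more than 30 mm (distance of any of small_clip, bearing, wrench, screwdriver, grease_jar, tub, bolt from where it was at the start of the episode above 0.03 m).
It also fails if it takes over 72 s, if anything falls off the work surface, if the arm or the gripper's body presses on something with over 40 N, if the wrist force passes 120 N, or if a joint passes its speed limit or range.

## Working session

There is one attempt and no reset: what is moved stays moved. The work goes in short steps, each a Python script; the robot and the scene stay as the last script left them, time stands still between calls to the robot, and variables do not carry over. Pictures are saved under pics/ and viewed, at most 10 in all, crops included, and the job is handed in when it is done.

```bash
ls; mkdir -p pics; python3 - <<'E'
from plant import *
import cv2,numpy as np
ims=[]
for c in("scene","top"):
    im=vision.snapshot(c); ims.append(im)
    for t in("wheel_centre","clip_tab","clip_bore","axle_groove","axle_tip","stand"):
        for d in models.mark_of(t,c)[:3]: print(c,t,np.round(d["at"],4),round(d["score"],2))
    for t in("small_clip","bearing","wrench","screwdriver","grease_jar","tub","bolt"):
        for d in models.boxes_of(t,c)[:1]: print(c,t,np.round(d["at"],3),round(d["score"],2))
    k=vision.get_calibration(c); print(k)
    cv2.imwrite(f"pics/{c}1.png",im[:,:,::-1])
print(telemetry.current_t(),telemetry.current_tool_rot())
E
```

```text
pics
scene wheel_centre [0.4449 0.2571 0.0126] 0.72
scene wheel_centre [6.485e-01 2.080e-01 5.000e-04] 0.45
scene clip_tab [ 0.5714 -0.3054  0.0111] 0.85
scene clip_tab [ 0.4206 -0.2216  0.0132] 0.72
scene clip_tab [ 0.465  -0.2528  0.0096] 0.55
scene clip_bore [ 4.941e-01 -2.635e-01  1.000e-04] 0.77
scene clip_bore [ 0.3962 -0.1979  0.0005] 0.7
scene clip_bore [ 0.5799 -0.0284  0.1009] 0.69
scene axle_groove [ 0.5817 -0.0296  0.0796] 0.64
scene axle_groove [0.6458 0.2099 0.0016] 0.51
scene axle_tip [ 0.5794 -0.029   0.1042] 0.69
scene stand [ 0.576  -0.0288 -0.0053] 0.82
scene stand [ 0.4786 -0.4174  0.0021] 0.35
scene small_clip [0.643 0.203 0.004] 0.64
scene bearing [0.45  0.247 0.024] 0.69
scene wrench [ 0.656 -0.241  0.009] 0.74
scene screwdriver [ 0.452 -0.43   0.024] 0.57
scene grease_jar [0.758 0.264 0.055] 0.81
scene tub [0.5   0.448 0.038] 0.67
{'fx': 479.8957156374279, 'fy': 479.8957156374279, 'cx': 278.30650443145026, 'cy': 209.61532785740377, 'D': array([-0.01185547,  0.        ,  0.        ,  0.        ,  0.        ]), 'position': array([ 1.01270998, -0.49733433,  0.978
[... 618 characters left out ...]
op stand [ 7.650e-01  1.686e-01 -2.000e-04] 0.32
top small_clip [0.645 0.208 0.006] 0.59
top bearing [0.412 0.016 0.01 ] 0.58
top wrench [ 0.655 -0.233  0.007] 0.75
top screwdriver [ 0.451 -0.42   0.024] 0.76
top grease_jar [0.747 0.273 0.067] 0.6
top tub [0.503 0.45  0.02 ] 0.95
top bolt [ 0.651 -0.232  0.005] 0.48
{'fx': 424.06639652059374, 'fy': 424.06639652059374, 'cx': 274.50089367320095, 'cy': 209.75668994348814, 'D': array([-0.09495688,  0.        ,  0.        ,  0.        ,  0.        ]), 'position': array([0.43883041, 0.0031045 , 1.22359162]), 'orientation': array([-0.04834705,  0.71055453, -0.7008586 ,  0.03964919])}
1.4 [1.35650359e-05 1.11650712e-01 9.93747511e-01 4.81821181e-05]
```

View pics/scene1.png

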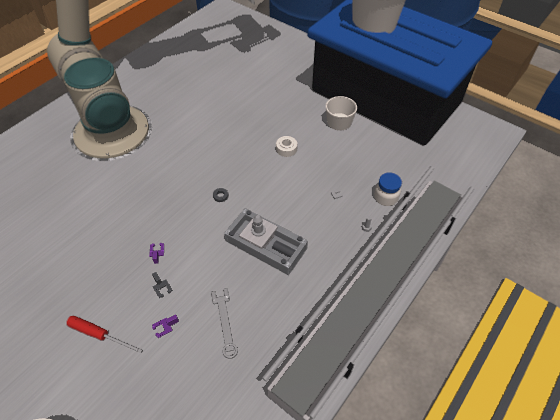

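View pics/top1.png

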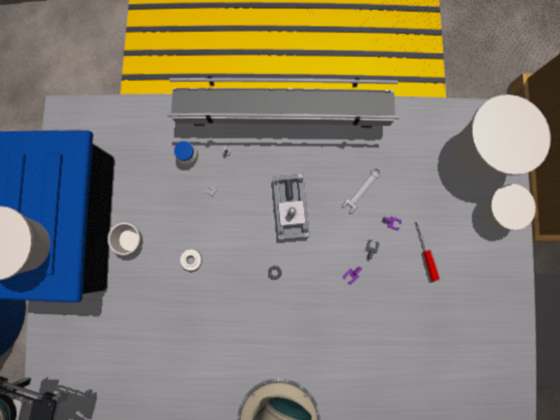

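The scene camera shows the wheel at (286,146), the axle at (257,225), and the dark clip at (160,285) between two purple look-alikes. In the top view the dark clip is at (372,249). Next are close looks with the wrist camera.

```bash
cat > h.py <<'E'
from plant import *
import cv2,numpy as np
from scipy.spatial.transform import Rotation as R
pi=np.pi
def q(a): return [0,np.cos(a/2),np.sin(a/2),0]   # tool down, tool x at yaw a, y at a-90deg
def qR(o): return R.from_quat([o[1],o[2],o[3],o[0]]).as_matrix()
def ray(k,uv,z):
    K=np.array([[k["fx"],0,k["cx"]],[0,k["fy"],k["cy"]],[0,0,1]])
    n=cv2.undistortPoints(np.array(uv,float).reshape(-1,1,2),K,np.array(k["D"]))[:,0]
    d=np.c_[n,np.ones(len(n))]@qR(k["orientation"]).T
    p=np.array(k["position"]); return p+d*((z-p[2])/d[:,2])[:,None]
def proj(k,P):
    K=np.array([[k["fx"],0,k["cx"]],[0,k["fy"],k["cy"]],[0,0,1]])
    M=qR(k["orientation"]).T; rv,_=cv2.Rodrigues(M)
    return cv2.projectPoints(np.array(P,float).reshape(-1,1,3),rv,-M@np.array(k["position"]),K,np.array(k["D"]))[0][:,0]
def st(): print("t",round(telemetry.current_t(),2),"p",np.round(telemetry.current_ee_pos(),4),"F",np.round(telemetry.current_wrist_force(),2),"open",round(telemetry.current_opening(),4),"ff",np.round(telemetry.current_finger_force(),1))
def look(name,things,save=None):
    k=vision.get_calibration(name); im=vision.snapshot(name)
    if save: cv2.imwrite(f"pics/{save}.png",im[:,:,::-1])
    for t in things:
        for d in models.mark_of(t,name)[:3]: print(name,t,np.round(d["at"],4),round(d["score"],2))
    return k,im
E
python3 - <<'E'
from h import *
import pickle
D={}
k=vision.get_calibration("wrist"); print(k, telemetry.current_ee_pos())
a=pi/2
for i,(p,things) in enumerate([([.50,-.03,.30],["axle_groove","axle_tip","axle_collar","stand"]),([.44,.255,.25],["wheel_centre"])]):
    r.move_to(p,q(a)); st()
    D[i]=look("wrist",things,f"w{i}")
    t=things[0] if i else "stand"
    g=models.regions_of(t,"wrist")
    D[i]+=(g[0]["pixels"] if g else None,)
    if g: print(g[0]["score"],cv2.minAreaRect(np.argwhere(g[0]["pixels"])[:,::-1].astype(np.float32)))
pickle.dump(D,open("d.pkl","wb"))
cv2.imwrite("pics/w01.png",np.hstack([cv2.resize(D[i][1],(400,300))for i in(0,1)])[:,:,::-1])
E
```

```text
{'fx': 368.4018267657953, 'fy': 368.4018267657953, 'cx': 280.68942262838897, 'cy': 209.58789334609327, 'D': array([-0.0836128,  0.       ,  0.       ,  0.       ,  0.       ]), 'position': array([0.05114061, 0.57919236, 0.38433613]), 'orientation': array([0.10593243, 0.77427605, 0.61809347, 0.08506099])} [0.1276273  0.56068294 0.23049703]
t 3.89 p [ 0.5    -0.0293  0.2999] F [-0.07 -0.13 -0.02] open 0.0939 ff 0.0
wrist axle_groove [ 0.5833 -0.0271  0.0806] 0.89
wrist axle_tip [ 0.5795 -0.0286  0.1009] 0.9
wrist axle_collar [ 0.5787 -0.0276  0.0517] 0.8
wrist stand [ 5.798e-01 -2.940e-02 -2.000e-04] 0.85
0.87 ((367.5595703125, 172.08995056152344), (77.77594757080078, 157.9739227294922), 84.23210906982422)
t 5.33 p [0.4406 0.2543 0.2502] F [ 0.05 -0.36  0.21] open 0.0941 ff 0.0
wrist wheel_centre [0.4417 0.2552 0.0141] 0.86
0.66 ((285.0, 180.5), (57.0, 56.0), 90.0)
```

View pics/w01.png

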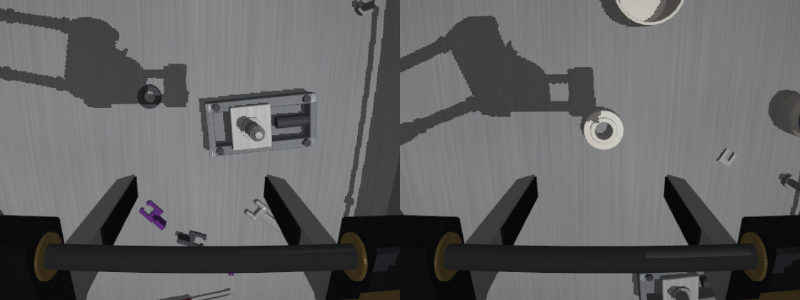

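The wrist view shows the stand at about (260,122) in the left half, tilted about 5°, and the wheel at about (603,130) in the right half. I'll compute the poses from the regions.

```bash
python3 - <<'E'
from h import *
import pickle
D=pickle.load(open("d.pkl","rb"))
k,im,m=D[0]
c=max(cv2.findContours(m.astype(np.uint8),0,1)[0],key=cv2.contourArea)[:,0]
P=ray(k,c,.036)[:,:2]
print("stand rect",cv2.minAreaRect((P*1000).astype(np.float32)))
# dark/light carriage plate orientation from bright region
cr=cv2.resize(im[110:235,270:455],None,fx=3,fy=3,interpolation=cv2.INTER_CUBIC)
for pt in proj(k,[[.580,-.0285,.101],[.580,-.0285,.05]]): cv2.circle(cr,tuple(int(v) for v in (pt-[270,110])*3),3,(255,0,0),1)
cv2.imwrite("pics/stand.png",cr[:,:,::-1])
k,im,m=D[1]
c=max(cv2.findContours(m.astype(np.uint8),0,1)[0],key=cv2.contourArea)[:,0]
for z in(.012,.024): print("wheel",z,cv2.minEnclosingCircle((ray(k,c,z)[:,:2]*1000).astype(np.float32)),cv2.fitEllipse((ray(k,c,z)[:,:2]*1000).astype(np.float32)))
# bore rim dark hole -> centre at z=.028
g=cv2.cvtColor(im,cv2.COLOR_RGB2GRAY)
cr2=cv2.resize(im[140:220,245:330],None,fx=4,fy=4,interpolation=cv2.INTER_CUBIC)
h=max(cr.shape[0],cr2.shape[0]); 
o=np.zeros((h,cr.shape[1]+cr2.shape[1],3),np.uint8);o[:cr.shape[0],:cr.shape[1]]=cr;o[:cr2.shape[0],cr.shape[1]:]=cr2
print(o.shape); cv2.imwrite("pics/sw.png",o[:,:600+300,::-1][:, :800] if o.shape[1]>800 else o[:,:,::-1])
E
```

```text
stand rect ((599.2012329101562, -22.483272552490234), (179.9091796875, 91.15223693847656), 6.071197986602783)
wheel 0.012 ((445.4089050292969, 256.95208740234375), 32.156288146972656) ((445.2968444824219, 256.582275390625), (60.504215240478516, 63.185997009277344), 13.078558921813965)
wheel 0.024 ((445.2559814453125, 259.30706787109375), 31.17205238342285) ((445.1474304199219, 258.9486083984375), (58.65222930908203, 61.25192642211914), 13.078490257263184)
(375, 895, 3)
```

View pics/sw.png

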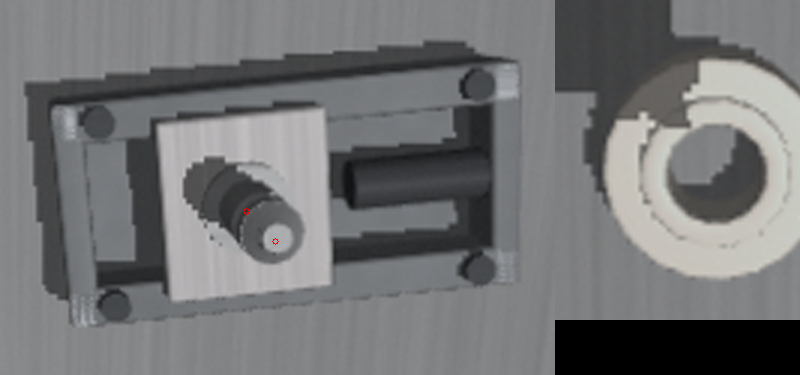

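The axle mark falls on the tip's flat at crop (276,240), so the axle is at (0.580,-0.0285) with a stand yaw of about 0.106. I'll grip the wheel in two perpendicular directions to centre it, then lift it.

```bash
python3 - <<'E'
from h import *
import pickle
D=pickle.load(open("d.pkl","rb"))
k=D[1][0]; c=ray(k,[[285.2,183]],.028)[0]; print("bore",c)
x,y=.4445,.2565
r.move_to([x,y,.10],q(pi/2)); 
r.move_l([x,y,.0285],vel=.12)
gripper_to(.05,8); st(); o=telemetry.current_opening()
gripper_to(.092); r.move_l([x,y,.07],vel=.12)
yw=.106
r.move_to([x,y,.07],q(yw)); r.move_l([x,y,.0285],vel=.12)
gripper_to(.05,20); st()
r.move_l([x,y,.16],vel=.2); st()
look("wrist",["wheel_centre"],"held")
E
```

```text
bore [0.44554634 0.25755405 0.028     ]
t 7.49 p [0.4446 0.2566 0.0287] F [-0.49  0.31  1.25] open 0.0605 ff 8.0
t 11.09 p [0.4446 0.2565 0.0288] F [0.22 0.21 3.  ] open 0.0585 ff 19.9
t 11.9 p [0.4436 0.2561 0.1589] F [ 0.8  -0.74 -1.39] open 0.0586 ff 19.9
```

```bash
python3 - <<'E'
from h import *
yw=.106; x,y=.580,-.0283
r.move_to([x,y,.19],q(yw)); st()
k,im=look("wrist",["axle_tip","axle_groove","wheel_centre"],"over")
look("scene",["axle_tip","wheel_centre"])
r.move_l([x,y,.15],vel=.1); r.hold(.2); st()
g=r.move_l([x,y,.0790],vel=.04,guard=5); print(g); st()
im=vision.snapshot("scene"); print([np.round(d["at"],4) for d in models.mark_of("wheel_centre","scene")])
a=cv2.resize(im[170:290,200:320],(400,400)); 
cv2.imwrite("pics/lower.png",np.hstack([a,cv2.resize(vision.snapshot("wrist"),(400,400))])[:,:,::-1])
E
```

```text
t 13.21 p [ 0.5794 -0.0271  0.1896] F [ 0.21  0.04 -0.26] open 0.0586 ff 19.9
wrist axle_groove [ 0.5821 -0.025   0.0828] 0.88
wrist axle_groove [ 0.5797 -0.0272  0.0024] 0.6
wrist axle_groove [ 0.5788 -0.0283  0.0478] 0.48
scene axle_tip [ 0.5775 -0.0284  0.101 ] 0.61
scene axle_tip [ 0.5022  0.4402 -0.0024] 0.43
scene wheel_centre [ 0.5765 -0.0248  0.174 ] 0.86
t 14.31 p [ 0.5806 -0.0284  0.1508] F [-0.1   0.03 -0.54] open 0.0585 ff 19.9
False
t 16.23 p [ 0.5802 -0.0283  0.0792] F [-0.29 -0.32 -0.24] open 0.0581 ff 19.9
[array([ 0.5807, -0.0284,  0.0627])]
```

View pics/lower.png

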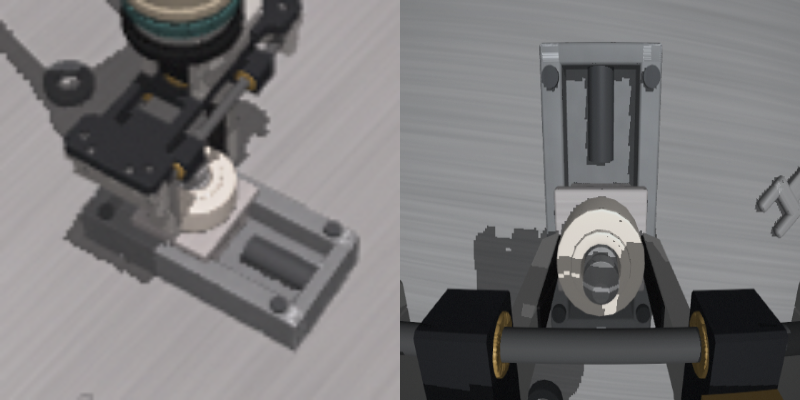

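The wheel surrounds the axle at collar height (wrist view about (600,265), no resistance). I'll release it, verify, and look at the clip.

```bash
python3 - <<'E'
from h import *
import pickle
gripper_to(.09); r.hold(.25); st()
r.move_l([.580,-.0283,.19],vel=.2)
r.move_to([.42,-.235,.17],q(-.35)); st()
look("scene",["wheel_centre","axle_groove"])
k,im=look("wrist",["clip_tab","clip_bore"])
k2=vision.get_calibration("top");im2=vision.snapshot("top")
pickle.dump((k,im),open("clip.pkl","wb"))
cv2.imwrite("pics/clip.png",im[:,:,::-1])
E
```

```text
t 17.31 p [ 0.58   -0.0283  0.079 ] F [ 0.21  0.6  -0.72] open 0.0899 ff 0.0
t 19.04 p [ 0.4206 -0.2346  0.1697] F [-0.13 -0.14  0.09] open 0.09 ff 0.0
scene wheel_centre [ 0.5818 -0.0285  0.0659] 0.56
scene axle_groove [ 0.5805 -0.0281  0.0799] 0.9
wrist clip_tab [ 0.4677 -0.2563  0.0134] 0.72
wrist clip_tab [ 0.4267 -0.2156  0.012 ] 0.71
wrist clip_bore [ 5.521e-01 -3.352e-01 -1.000e-04] 0.66
wrist clip_bore [ 0.4916 -0.2653  0.0014] 0.61
wrist clip_bore [ 0.4043 -0.194   0.0019] 0.6
```

View pics/clip.png

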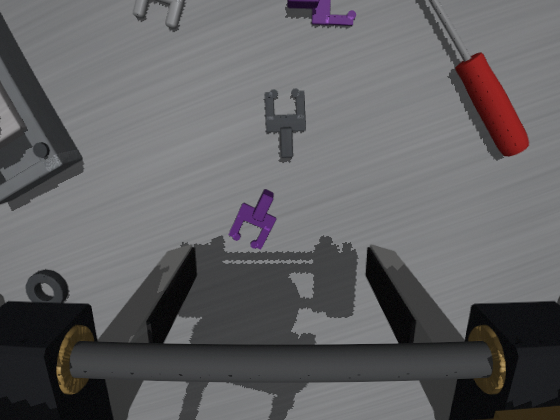

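The dark clip is at (285,125), with lobes at (271,93) and (299,92) and tab end at (286,160). It lines up with the tool yaw. The purple look-alike is 40 px nearer the gripper.

```bash
python3 - <<'E'
from h import *
import pickle
k,im=pickle.load(open("clip.pkl","rb"))
print("cam",k["position"])
L=ray(k,[[271,93],[299,92.5]],.0045); T=ray(k,[[286,160]],.022); T0=ray(k,[[286,160]],.0)
print(L,T,T0); 
g=cv2.cvtColor(im,cv2.COLOR_RGB2GRAY); m=np.zeros_like(g); m[85:165,260:310]=(g[85:165,260:310]<85)
n,lab,s,c=cv2.connectedComponentsWithStats(m); i=1+s[1:,4].argmax(); mm=(lab==i).astype(np.uint8); print(s[i])
for row in (140,146,152,158): 
    u=np.where(mm[row])[0]; print(row,u.min(),u.max())
tab=np.array([.4672,-.2545]); bore=np.array([.4945,-.265])
for yw in (-.30,-.35,-.4):
  print(yw,[np.round(p) .tolist() for p in proj(k,[[*(tab+np.array([np.cos(yw),np.sin(yw)])*d),z] for d,z in((-.012,.022),(.012,.022),(-.012,0))])])
cr=cv2.resize(im[80:170,240:330],(600,600),interpolation=cv2.INTER_CUBIC); cv2.imwrite("pics/clipz.png",cr[:,:,::-1])
E
```

```text
cam [ 0.49447907 -0.2598994   0.32383859]
[[ 0.50843352 -0.2560313   0.0045    ]
 [ 0.5008796  -0.27811373  0.0045    ]] [[ 0.45366979 -0.24944121  0.022     ]] [[ 0.45069534 -0.24867895  0.        ]]
[ 264   89   42   74 1589]
140 279 292
146 278 292
152 279 292
158 281 291
-0.3 [[287.0, 157.0], [286.0, 127.0], [287.0, 154.0]]
-0.35 [[286.0, 157.0], [286.0, 127.0], [286.0, 154.0]]
-0.4 [[285.0, 157.0], [287.0, 127.0], [285.0, 154.0]]
```

View pics/clipz.png

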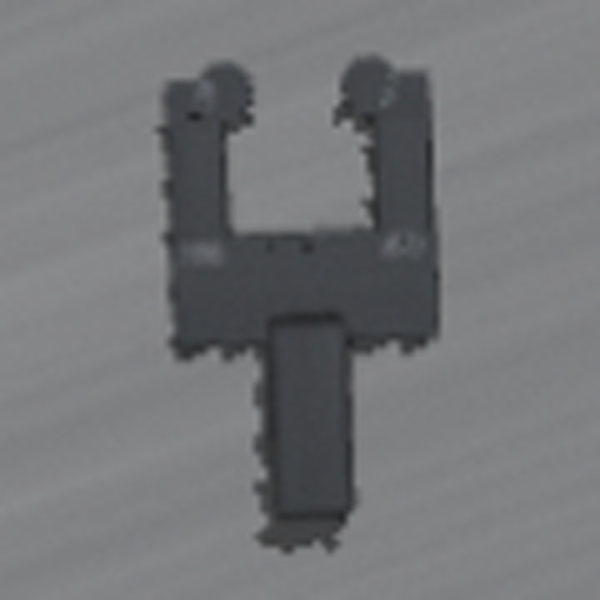

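The tab centre is at (0.467,-0.2545) with yaw about -0.34; lobes and tab edges agree. I'll grip it, lift it, and bring it to the approach pose.

```bash
python3 - <<'E'
from h import *
import pickle
x,y,a=.4672,-.2546,-.34
gripper_to(.04)
r.move_to([x,y,.08],q(a)); r.move_l([x,y,.028],vel=.08); r.hold(.1); st()
gripper_to(.0,45); st()
r.move_l([x,y,.15],vel=.2)
yw=.106; u=np.array([np.cos(yw),np.sin(yw)]); ax=np.array([.580,-.0284])
p=ax-u*.095
r.move_to([*p,.15],q(yw)); r.move_l([*p,.107],vel=.1); r.hold(.3); st()
k,im=look("wrist",["clip_bore","clip_tab","axle_groove","axle_tip"])
ks=vision.get_calibration("scene"); s=vision.snapshot("scene")
for t in("clip_bore","clip_tab","wheel_centre"): print(t,[np.round(d["at"],4) for d in models.mark_of(t,"scene")[:3]])
cv2.imwrite("pics/appr.png",np.hstack([cv2.resize(s[170:290,200:320],(300,400)),cv2.resize(im[:,100:460],(500,400))])[:,:,::-1])
E
```

```text
t 21.68 p [ 0.4676 -0.2549  0.0286] F [0.14 0.69 0.68] open 0.04 ff 0.0
t 22.26 p [ 0.4673 -0.2547  0.0281] F [-0.24 -1.05  0.94] open 0.0097 ff 45.0
t 24.77 p [ 0.4859 -0.0385  0.1075] F [ 0.97  0.11 -0.99] open 0.0096 ff 45.0
wrist clip_bore [ 0.4003 -0.1937  0.003 ] 0.91
wrist clip_tab [ 0.4234 -0.2182  0.0086] 0.85
wrist clip_tab [ 0.4902 -0.0358  0.0925] 0.57
wrist clip_tab [ 0.4112  0.0188 -0.0032] 0.51
wrist axle_groove [ 0.5828 -0.031   0.0826] 0.74
wrist axle_tip [ 0.5804 -0.0281  0.1014] 0.6
wrist axle_tip [ 0.4883 -0.0366  0.0902] 0.28
clip_bore [array([ 0.5607, -0.336 ,  0.0028]), array([ 0.4013, -0.1975, -0.    ]), array([ 0.5187, -0.034 ,  0.0823])]
clip_tab [array([ 0.4886, -0.0388,  0.0907]), array([ 0.423 , -0.2165,  0.0128])]
wheel_centre [array([ 0.5786, -0.0266,  0.0632]), array([ 0.5809, -0.0299,  0.0798])]
```

View pics/appr.png

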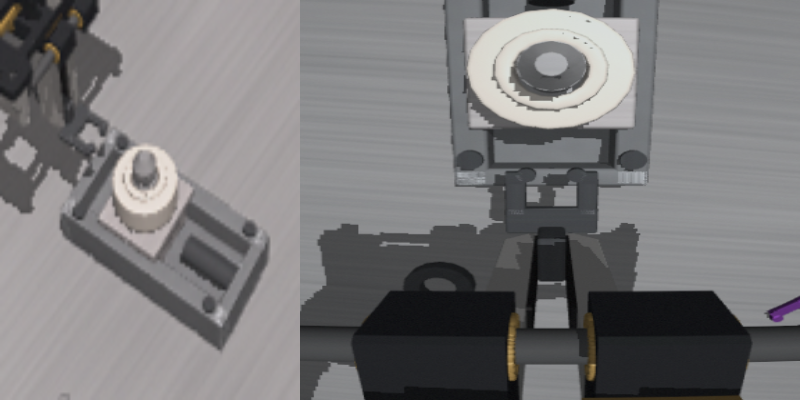

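The clip (centre column 551) lines up with the axle (column 550), level and ahead of the fingers; the wheel is seated. I'll push in small steps with force feedback.

```bash
cat > push.py <<'E'
from h import *
yw=.106; u=np.array([np.cos(yw),np.sin(yw)]); ax=np.array([.580,-.0284]); Z=.107
def go(s,v): # s: bore position past rest axis (m)
    r.move_l([*(ax+u*(s-.031)),Z],vel=v)
def F():
    f=[]
    for _ in range(3): r.hold(.02); f.append(telemetry.current_wrist_force())
    f=np.mean(f,0); return -f[:2]@u,f
E
python3 - <<'E'
from push import *
go(-.03,.05); r.hold(.2); b,_=F(); print("bias",b)
pk=0
for s in np.arange(-.024,.0241,.003):
    go(s,.03); f,v=F(); f-=b; pk=max(pk,f)
    print(round(s*1e3),"f %.2f fz %.2f lat %.2f pred_seated %.2f"%(f,v[2],v[:2]@[-u[1],u[0]],1.3+.2*max(s*1e3,0)), np.round(telemetry.current_ee_pos()[2],4))
    if f>14 or abs(v[2])>8 or (pk>4 and f<pk-1.5): break
st()
look("wrist",["axle_tip","axle_groove","clip_bore"],"pushed")
E
```

```text
bias 0.05915932426266918
-24 f -0.43 fz -0.70 lat -0.50 pred_seated 1.30 0.107
-21 f -0.43 fz -0.49 lat -0.11 pred_seated 1.30 0.107
-18 f -0.26 fz -0.46 lat -0.18 pred_seated 1.30 0.107
-15 f 1.58 fz -0.36 lat -0.71 pred_seated 1.30 0.1068
-12 f 2.22 fz -1.17 lat -0.19 pred_seated 1.30 0.1068
-9 f 2.61 fz -1.18 lat -0.83 pred_seated 1.30 0.1068
-6 f 2.74 fz -1.44 lat -0.82 pred_seated 1.30 0.1069
-3 f 3.79 fz -1.26 lat -0.69 pred_seated 1.30 0.1068
0 f 3.99 fz -1.18 lat -0.12 pred_seated 1.30 0.1069
3 f 5.07 fz -1.34 lat -0.01 pred_seated 1.90 0.1069
6 f 3.00 fz 0.16 lat -0.54 pred_seated 2.50 0.1075
t 29.71 p [ 0.5565 -0.0311  0.1075] F [-2.17 -0.83  0.7 ] open 0.01 ff 45.0
wrist axle_tip [ 0.589  -0.0285  0.1022] 0.84
wrist axle_groove [ 0.593  -0.0259  0.0806] 0.55
wrist clip_bore [ 0.4001 -0.1937  0.0016] 0.81
```

It snapped at about 5 N. I'll press a little further to make sure it is home, ease back to rest, and check.

```bash
python3 - <<'E'
from push import *
for s in (.009,.012,.016,.020,.012,.006,.002,.0):
    go(s,.03); f,v=F(); print(round(s*1e3),"f %.2f fz %.2f"%(f,v[2]))
    if s==.020: 
        look("wrist",["axle_tip"])
st()
k,im=look("wrist",["axle_tip","clip_bore"])
s=vision.snapshot("scene")
for t in("clip_bore","axle_groove","wheel_centre"): print(t,[np.round(d["at"],4) for d in models.mark_of(t,"scene")[:3]])
cv2.imwrite("pics/seat.png",np.hstack([cv2.resize(s[170:290,200:320],(300,400)),cv2.resize(im[:,100:460],(500,400))])[:,:,::-1])
E
```

```text
9 f 2.63 fz 0.30
12 f 3.45 fz 0.17
16 f 4.60 fz -0.05
20 f 5.09 fz 0.52
wrist axle_tip [ 0.6021 -0.0249  0.1083] 0.79
12 f 4.02 fz -1.71
6 f 3.16 fz -1.29
2 f 1.93 fz -0.08
0 f 1.82 fz -0.01
t 32.77 p [ 0.5493 -0.0317  0.1071] F [-2.1  -0.05  0.4 ] open 0.0095 ff 45.0
wrist axle_tip [ 0.5815 -0.0286  0.102 ] 0.6
wrist clip_bore [ 0.4028 -0.1923  0.0026] 0.6
clip_bore [array([ 0.5815, -0.0285,  0.0823]), array([ 0.398 , -0.1983,  0.0022]), array([ 0.5604, -0.3359,  0.0038])]
axle_groove [array([ 0.5849, -0.0274,  0.0803])]
wheel_centre [array([ 0.5781, -0.027 ,  0.0625])]
```

View pics/seat.png

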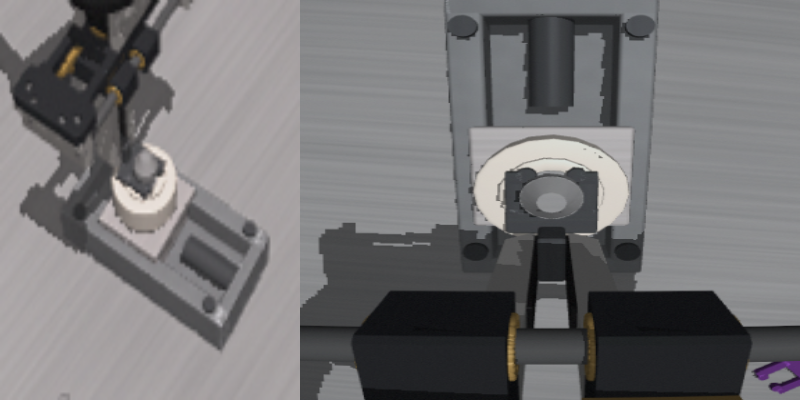

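The clip surrounds the axle in the groove, with the lobes visible past the head at (522,175) and (578,175) and force following the spring line. I'll release and back off.

```bash
python3 - <<'E'
from push import *
go(-.001,.02); print(F()[0])
gripper_to(.04); r.hold(.2); p=telemetry.current_ee_pos(); r.move_l([p[0],p[1],.2],vel=.12)
r.move_l([p[0]-.1,p[1],.24],vel=.2); r.hold(.3); st()
k,im=look("wrist",["axle_tip","axle_groove","clip_bore","clip_tab","wheel_centre"])
s=vision.snapshot("scene")
for t in("clip_bore","clip_tab","axle_groove","wheel_centre"): print(t,[np.round(d["at"],4) for d in models.mark_of(t,"scene")[:3]])
cv2.imwrite("pics/end.png",np.hstack([cv2.resize(s[170:290,200:320],(400,400)),cv2.resize(im[:200,180:380],(400,400))])[:,:,::-1])
E
```

```text
1.2706694741839333
t 36.2 p [ 0.4487 -0.0318  0.2394] F [ 0.5  -0.34  0.43] open 0.0402 ff 0.0
wrist axle_tip [ 0.5787 -0.0284  0.1014] 0.82
wrist axle_groove [ 0.583  -0.0268  0.0788] 0.73
wrist clip_bore [ 0.5766 -0.0283  0.0806] 0.89
wrist clip_bore [ 0.4018 -0.195   0.0006] 0.59
wrist clip_tab [ 0.4237 -0.2164  0.0086] 0.95
wrist clip_tab [ 0.5507 -0.0309  0.0886] 0.78
wrist clip_tab [ 0.5639 -0.3036  0.007 ] 0.62
clip_bore [array([ 0.3973, -0.1975,  0.0026]), array([ 0.5611, -0.3365,  0.0037]), array([ 0.7602,  0.1605, -0.0045])]
clip_tab [array([ 0.569 , -0.3072,  0.0079]), array([ 0.5481, -0.0301,  0.0902])]
axle_groove [array([ 0.5807, -0.0293,  0.0789])]
wheel_centre [array([ 0.579 , -0.0275,  0.1039])]
```

View pics/end.png

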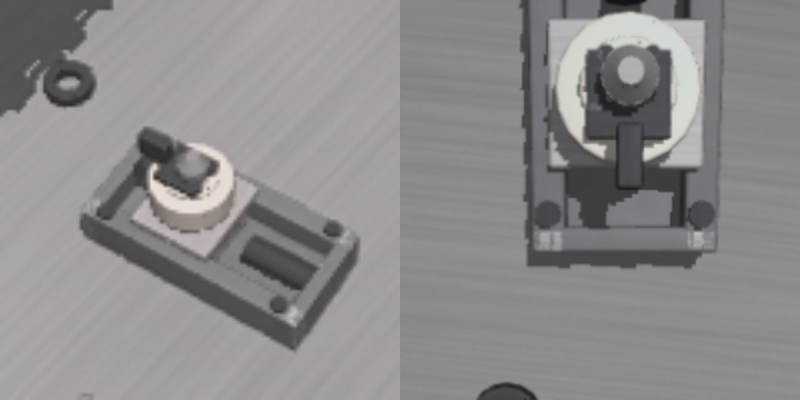

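The wheel is on the collar and the clip sits level in the groove, with its tab pointing back at (630,155). The carriage is at rest and the gripper is clear, so I'll hand in.

```bash
python3 -c "
from plant import *
print(r.sign_off())"
```

```text
the job is handed in; nothing more can be done
None
```

The job is handed in: the wheel sits on the axle's collar, the clip snapped into the groove at about 5 N and was released, and the last pictures show the carriage back at rest; sign-off gave no verdict.

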